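# Draw the long paddle out of the half-opening utensil drawer

## Task

The utensil drawer has been left ajar: pull it open as far as it goes (its slides let it out only about half way). Then take out the long wooden stirring paddle: raise its handle end and draw it out at a slant through the gap between the drawer front and the housing, without forcing it against either. Finish while holding the paddle still in the gripper, the whole of it well above the drawer housing, with the drawer left open, the steel turner left lying in it and the other things left where they stand.

Things in the scene. Friction and masses are not known exactly. Their poses are not given: they have to be found in the camera images.
- housing: stainless steel utensil drawer unit fixed to the table, 500 mm deep, 380 wide, 155 high. Origin on the table under the middle of its open front face (x = 0); x axis points back into the unit, away from the robot; y along the face, z up. The roof plate, 143 to 155 mm above the table, is flush with the face; plates stand fixed on its rear part, 200 mm and more behind the face.
- drawer (a joint): how far the drawer is pulled out (m): 0 shut, 0.235 fully out at its stop; starts left ajar, 70 to 115 mm out. It slides along the housing's -x, takes about 3 N to move (friction) and stays where it is left. Its tray is 318 mm wide and 475 mm long inside, floor 35 mm above the table, side walls' top 75 mm above the table.
- drawer_handle (a point): middle of the drawer's steel bar handle, 120 mm above the table: a level round bar 12 mm thick and 140 mm long along the housing's y, 38 mm in front of the drawer's front panel (32 mm free between bar and panel), open above and below. Moves with the drawer.
- drawer_front (a point): middle of the top edge of the drawer's front panel, on its inner side, 148 mm above the table; moves with the drawer. The panel is 380 mm wide and 14 mm thick. With the drawer out by q this point is at x = -q in the housing's frame, so the open gap between panel and roof edge is q long and 318 mm wide: shorter than the paddle, even corner to corner.
- paddle: long beech stirring paddle, about 0.15 kg, 400 mm long, lying flat in the left or the right half of the drawer's tray, about along the housing's x, handle end to the front. Origin on the handle 100 mm from its end, at half its thickness (12 mm above the tray floor when lying): a good place to grip. x axis towards the blade, z up. Handle 275 mm long, 26 wide, 24 high.
- paddle_end (a point): centre of the end face of the paddle's handle, 100 mm from the paddle's origin (dark band round the handle here). The paddle balances about 95 mm from its origin towards the blade. Its blade, flush with the underside, is 60 mm wide, 8 mm thick; its round tip (called paddle_tip) is 300 mm from the origin along the paddle's +x and 8 mm below its axis, hidden under the roof even with the drawer out.
- turner: steel turner with black handle, 360 mm long, lying in the other half of the same drawer (to stay there), handle to the front. Origin on its underside, 100 mm from its handle end; handle 24 mm wide and 18 mm high, blade 75 mm wide
- tub: round clear food tub with green lid, 170 mm across, 167 mm high, on the left of the table (origin under its centre)
- sauce: yellow sauce bottle with red cap, 62 mm across, 190 mm high, on the right of the table (origin under its centre)
- dredge: steel spice can, 70 mm across, 100 mm high, on the right of the table (origin under its centre)
- ramekins: stack of small white ramekins, 80 mm across, 76 mm high, on the left of the table (origin under its centre)

How it is judged:
On the way, in this order (a step that is already met when the one before it is completed fails the run):
1. the drawer is pulled out fully (to within 15 mm of its stop) (value of joint drawer above 0.22 m), for 0.2 s.
2. the paddle is passing slantwise through the gap: its handle end is above the drawer front while its blade tip is still under the roof (height (world z) of paddle_end above 0.155 m and x of paddle_tip in the frame of housing above 0.02 m and height (world z) of paddle_tip below 0.143 m), for 0.05 s.
At the end, for the whole second after the job is handed in: The paddle is held still in the fingers, touching neither drawer nor housing, both ends over 190 mm above the table (35 mm above the roof); the drawer is still over 190 mm out, the turner lies in it, and no other thing has moved over 30 mm (height (world z) of each of paddle_tip, paddle_end above 0.19 m and contact force between the fingers and paddle above 1 N and contact force between paddle and housing below 0.1 N and linear speed of paddle below 0.03 m/s and value of joint drawer above 0.19 m and height (world z) of turner below 0.07 m and x of turner in the frame of housing above -0.235 m and distance of each of tub, ramekins, sauce, dredge from where it was at the start of the episode below 0.03 m); the arm keeps its last pose, push and grip.
It fails at once if the paddle is forced against the drawer or housing (more than 20 N) (contact force between paddle and housing above 20 N).
It fails at once if the turner is lifted out of the drawer (height (world z) of turner above 0.12 m).
It fails at once if a bystander is knocked away (more than 50 mm) (distance of any of tub, ramekins, sauce, dredge from where it was at the start of the episode above 0.05 m).
It also fails if it takes over 54 s, if anything falls off the work surface, if the arm or the gripper's body presses on something with over 40 N, if the wrist force passes 120 N, or if a joint passes its speed limit or range.

## Robot

A 7-joint arm with a two-finger parallel gripper is mounted at the origin on the work surface. World frame = base frame: x ahead of the robot, y to its left, z up, the work surface at z = 0. Lengths are in m, angles in rad, forces in N, time in s.
With the tool pointing down it reaches from about 0.4 to 0.9 m from the base axis. Payload 5.5 kg.
Tool frame: the origin (TCP) lies between the finger pads; the fingertips stand finger_overhang ahead of it and the grasp point (between the pads) lies 6 mm ahead of it (finger_overhang is the distance from the TCP to the fingertips, in m); z points along the fingers, y is the line along which they close (so a half turn about z gives the same grasp; the last joint's range is limited). The gripper opens to 85 mm and grips with 20 to 120 N. Pads are 22 mm wide; open, the fingers measure 114 mm over their backs; the gripper's body (76 mm by 85 mm) begins 54 mm behind the grasp point. The pads swing forward as they close: fully open they stand 13 mm farther back than shut.
Start: joints at [1.383, 0.501, -0.427, 1.55, 0.221, 1.138, -0.21], TCP at [0.283, -0.585, 0.256] pointing down, gripper open.
Joint ranges: [-2.88, 2.88], [-0.31, 2.03], [-1.54, 1.56], [0.2, 2.42], [-1.41, 4.55], [0.19, 2.02], [-2.57, 2.57]. Speed limits (rad/s): [2.57, 2.57, 3.14, 3.14, 3.14, 3.14, 3.14].

## Interface

Orientations are given as a unit quaternion [x, y, z, w].
In Python, from rig import get_obs, capture, get_calibration, hand_in, silhouettes, mark_of, finger_overhang gives the robot as it stands.
- The arm moves only by the shell command python3 -m jog 'ROWS'. ROWS is text: rows parted by semicolons, each of 7 numbers parted by spaces: the closure in counts, from 0 (fully open) to 255 (shut), then the shift along the world's x, y, z in m, then the turn, a rotation vector about the world's x, y, z in degrees. A call has 1 to 10 rows; each row is the pose to reach, as a shift and turn from the pose commanded when the call began; what a row does not reach only later rows make up. A row lasts 1/8 s, in which the tool goes at most 62.5 mm and 10.7 degrees, less where a joint would pass 70% of its speed; a pose out of reach is approached as far as the arm can. A call with a gripper value outside its range is refused whole. The fingers move at their own pace and stop on an object; the grip force is fixed at half the most. Time passes only in rows, so rows that repeat a pose let the fingers close. It gives the time, the measured TCP pose, the force, the opening and the grip force at its end, in the units of the state.
- get_obs(): the state, without advancing time (a new reading comes with each control period).
- capture(name): name is "scene" or "top" or "wrist"; returns the picture (480x640x3 uint8, red, green, blue); there is no depth.
- get_calibration(name): a dict with "camera_matrix" (3x3 intrinsics, pixels), "eye" and "rotation" of the camera in the world; the wrist camera has in their place "mount" (4x4, takes a point from camera to tool coordinates, whose origin is the TCP and whose axes are the flange's). Camera axes: x right, y up, looking along -z (the intrinsics and any distortion apply to the point x, -y, -z); pixel columns grow to the right and rows downward; lengths in m; the calibration is good to about 2 mm. A picture is of the moment at which its call begins: read the wrist's pose just before it. get_calibration takes no time and is no camera call.
- hand_in(): hands the job in; it is judged then, once.
Trained networks look in the newest picture that a camera, given by its name, has taken for a name from the list of things; names that differ only in an ending like _2 or _b are one class to them, and where a whole thing is asked for, a point or a joint stands for the part that bears it (a point fixed in the world has none). Each returns a list of dicts, best first, with "p" (0 to 1); they miss things now and then, are a little off and sometimes report something else, mostly with a low value. They report only what shows in the picture. A call takes as long as a camera call.
- silhouettes(camera, target): "mask" (480x640 bool, what is visible of it) and "location" ([column, row] in pixels, amid what is visible of it).
- mark_of(camera, target): "location" ([column, row] in pixels: a listed point, or the origin of a listed thing).
The state is a dict: "t": time; "joint_pos": joint angles; "qvel": joint speeds; "effort": joint torques, N m; "eef_pos": TCP position; "ee_rot": TCP orientation; "force": force on the tool from outside, world axes, zero at the start; "wrist_torque": the same for the moment, N m; "grip_width": opening from 0.0 (shut) to 1.0 (fully open); "gripper_force": force on a finger pad.
Only numpy, scipy, OpenCV 4.12 (cv2) and the standard library are available. Lean on these libraries where they do the work, as an engineer would, in place of code of your own. Each camera call takes 0.05 s, during which the arm holds its last target. There are 200 camera calls.

## Working session

There is one attempt and no reset: what is moved stays moved. The work goes in short steps, Python scripts to look and compute and a shell command to move; the robot and the scene stay as the last step left them, time stands still between calls to the robot, and variables do not carry over. Pictures are saved under pics/ and viewed, at most 10 in all, crops included, and the job is handed in when it is done.

```bash
mkdir -p pics; ls; cat > h.py <<'E'
import numpy as np, cv2
from rig import *
from scipy.spatial.transform import Rotation as R
def cam(name):
    c=get_calibration(name); K=np.array(c["camera_matrix"])
    if name=="wrist":
        o=get_obs(); T=np.eye(4); T[:3,:3]=R.from_quat(o["ee_rot"]).as_matrix(); T[:3,3]=o["eef_pos"]
        M=T@np.array(c["mount"]); return K,M[:3,3],M[:3,:3],c
    return K,np.array(c["eye"]),np.array(c["rotation"]),c
def ray(name,px):
    K,e,Rm,c=cam(name); d=c.get("distortion",None)
    u=cv2.undistortPoints(np.array([[px]],float),K,None if d is None else np.array(d))[0,0]
    v=Rm@np.array([u[0],-u[1],-1]); return e,v/np.linalg.norm(v)
def at_z(name,px,z):
    e,v=ray(name,px); return e+v*(z-e[2])/v[2]
def look(name,fn):
    im=capture(name); cv2.imwrite(fn,im[:,:,::-1]); return im
E
python3 - <<'E'
from h import *
o=get_obs(); print(o, finger_overhang)
for n in("scene","top"):
    look(n,f"pics/{n}0.png"); c=get_calibration(n); print(n,c)
    for t,z in(("drawer_handle",.12),("drawer_front",.148),("paddle",.047),("paddle_end",.047),("turner",.035),("housing",0),("tub",0),("sauce",0),("dredge",0),("ramekins",0)):
        r=mark_of(n,t)[:2]
        for q in r: print(t,np.round(q["p"],2),np.round(q["location"],0),np.round(at_z(n,q["location"],z),3))
a=cv2.imread("pics/scene0.png");b=cv2.imread("pics/top0.png")
E
```

```text
pics
{'t': 0.0, 'joint_pos': array([ 1.38318011,  0.50185996, -0.42679448,  1.55147662,  0.22083125,
        1.13831456, -0.21031192]), 'qvel': array([-0.0004118 , -0.00161482,  0.00045783,  0.00125747, -0.00194019,
       -0.00026116,  0.00359301]), 'effort': array([ 2.21157593e-04, -5.69521129e+01, -5.81602871e+00, -2.80937684e+01,
        1.06701077e-02,  1.19854003e-02, -1.69430780e-05]), 'eef_pos': array([ 0.28286813, -0.5844857 ,  0.25524094]), 'ee_rot': array([ 9.74695312e-01,  2.23535358e-01, -2.04690376e-04, -9.75254515e-04]), 'force': array([0.1384699 , 0.1383479 , 0.06713769]), 'wrist_torque': array([-0.02251723, -0.01216179,  0.00951952]), 'gripper_force': 0.0, 'grip_width': 0.9986293907360629} 0.025
scene {'camera_matrix': array([[509.55179713,   0.        , 309.07711678],
       [  0.        , 509.55179713, 239.83420968],
       [  0.        ,   0.        ,   1.        ]]), 'eye': array([0.3633057 , 0.46364287, 1.21627493]), 'rotation': array([-0.06128486,  0.22129539,  0.94376658, -0.23785954])}Traceback (most recent call last):
  File "<stdin>", line 7, in <module>
  File "h.py", line 15, in at_z
    e,v=ray(name,px); return e+v*(z-e[2])/v[2]
        ~~~^^^^^^^^^
  File "h.py", line 13, in ray
    v=Rm@np.array([u[0],-u[1],-1]); return e,v/np.linalg.norm(v)
      ~~^~~~~~~~~~~~~~~~~~~~~~~~~~
ValueError: matmul: Input operand 1 has a mismatch in its core dimension 0, with gufunc signature (n?,k),(k,m?)->(n?,m?) (size 3 is different from 4)
```

```bash
sed -i 's/np.array(c\["rotation"\]),c/R.from_quat(c["rotation"]).as_matrix(),c/' h.py
python3 - <<'E'
from h import *
P=[]
for n in("scene","top"):
    P.append(look(n,f"pics/{n}0.png")); print(n,list(get_calibration(n)),cam(n)[1])
    for t,z in(("drawer_handle",.12),("drawer_front",.148),("paddle",.047),("paddle_end",.047),("turner",.035),("housing",0),("tub",0),("sauce",0),("dredge",0),("ramekins",0)):
        for q in mark_of(n,t)[:2]: print(t,np.round(q["p"],2),np.round(q["location"],0),np.round(at_z(n,q["location"],z),3))
cv2.imwrite("pics/a.png",cv2.resize(np.vstack(P),(533,800))[:,:,::-1])
cv2.imwrite("pics/both.png",cv2.resize(np.hstack(P),(800,300))[:,:,::-1])
print(get_calibration("wrist"))
E
```

```text
scene ['camera_matrix', 'eye', 'rotation'] [0.3633057  0.46364287 1.21627493]
drawer_handle 0.65 [311. 286.] [0.573 0.09  0.12 ]
drawer_front 0.74 [291. 268.] [0.629 0.082 0.148]
drawer_front 0.35 [290. 253.] [0.65  0.051 0.148]
paddle 0.71 [263. 234.] [ 0.765 -0.001  0.047]
paddle_end 0.66 [295. 255.] [0.663 0.009 0.047]
turner 0.61 [233. 280.] [0.768 0.138 0.035]
housing 0.8 [261. 270.] [0.732 0.071 0.   ]
tub 0.88 [211. 426.] [0.635 0.454 0.   ]
sauce 0.95 [432. 164.] [ 0.468 -0.447  0.   ]
dredge 0.77 [392. 148.] [ 0.594 -0.443  0.   ]
ramekins 0.64 [393. 150.] [ 0.588 -0.439  0.   ]
top ['camera_matrix', 'eye', 'rotation'] [0.50916865 0.0099055  1.35508498]
drawer_handle 0.6 [295. 250.] [0.582 0.085 0.12 ]
drawer_front 0.74 [300. 232.] [0.627 0.071 0.148]
drawer_front 0.47 [324. 223.] [0.65  0.006 0.148]
paddle 0.69 [329. 186.] [ 0.769 -0.013  0.047]
paddle_end 0.68 [322. 220.] [0.671 0.009 0.047]
turner 0.66 [279. 190.] [0.764 0.134 0.035]
turner 0.49 [329. 184.] [ 0.778 -0.014  0.035]
housing 0.74 [172. 240.] [0.626 0.463 0.   ]
housing 0.59 [299. 204.] [0.726 0.079 0.   ]
tub 0.64 [173. 240.] [0.626 0.461 0.   ]
sauce 0.2 [279. 188.] [0.777 0.137 0.   ]
dredge 0.94 [470. 245.] [ 0.589 -0.432  0.   ]
dredge 0.31 [478. 290.] [ 0.455 -0.448  0.   ]
ramekins 0.64 [173. 289.] [0.482 0.459 0.   ]
ramekins 0.56 [474. 244.] [ 0.593 -0.443  0.   ]
{'camera_matrix': array([[431.04736357,   0.        , 321.54693285],
       [  0.        , 431.04736357, 237.87122773],
       [  0.        ,   0.        ,   1.        ]]), 'mount': array([[ 3.95430961e-04,  9.54967243e-01,  2.96710986e-01,
         7.79593199e-02],
       [ 9.99999732e-01, -1.94651289e-04, -7.06226801e-04,
        -1.17301509e-04],
       [-6.16668284e-04,  2.96711185e-01, -9.54967063e-01,
        -1.17719296e-01],
       [ 0.00000000e+00,  0.00000000e+00,  0.00000000e+00,
         1.00000000e+00]])}
```

View pics/top0.png

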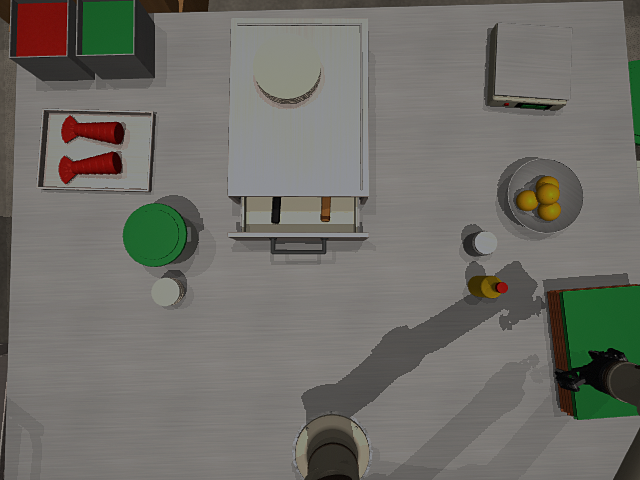

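View pics/scene0.png

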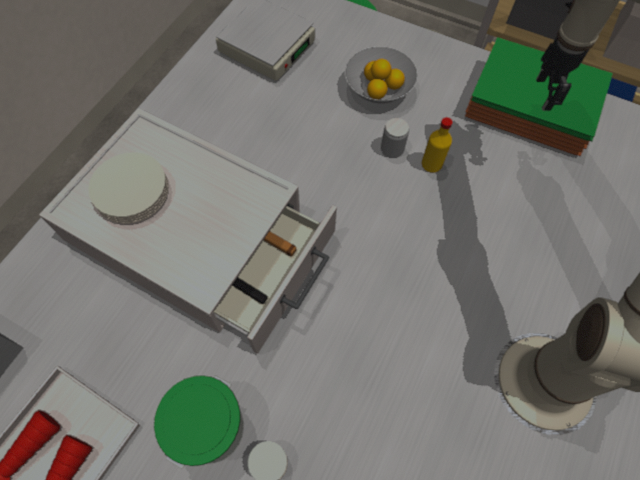

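The top view shows the front panel edge at row ~233 (columns 229–368), the roof edge at row ~195, the bar at (298,250), the black turner handle at (277,208) and the orange paddle handle with its end band at (326,218). The scene view agrees: paddle in the right half, turner in the left.

```bash
python3 - <<'E'
from h import *
for px in((229,195.5),(368,195.5)): print('roof',np.round(at_z("top",px,.155),3))
for px in((229,233),(368,234)): print('panel top',np.round(at_z("top",px,.148),3))
for px in((271,250),(326,250)): print('bar',np.round(at_z("top",px,.12),3))
im=capture("top")
for n in("top","scene"):
    capture(n); s=silhouettes(n,"drawer_handle")
    if s: 
        m=s[0]["mask"]; ys,xs=np.nonzero(m); print(n,s[0]["p"],xs.min(),xs.max(),ys.min(),ys.max(),s[0]["location"])
print(get_obs()["t"])
cv2.imwrite("pics/crop.png",cv2.resize(im[170:270,210:390],(800,444),interpolation=cv2.INTER_CUBIC)[:,:,::-1])
E
```

```text
roof [0.73  0.258 0.155]
roof [ 0.72  -0.115  0.155]
panel top [0.629 0.26  0.148]
panel top [ 0.617 -0.112  0.148]
bar [0.582 0.152 0.12 ]
bar [0.578 0.001 0.12 ]
top 0.82 227 368 196 253 [295.0, 221.0]
scene 0.79 214 336 205 352 [275.3, 275.2]
1.45
```

View pics/crop.png

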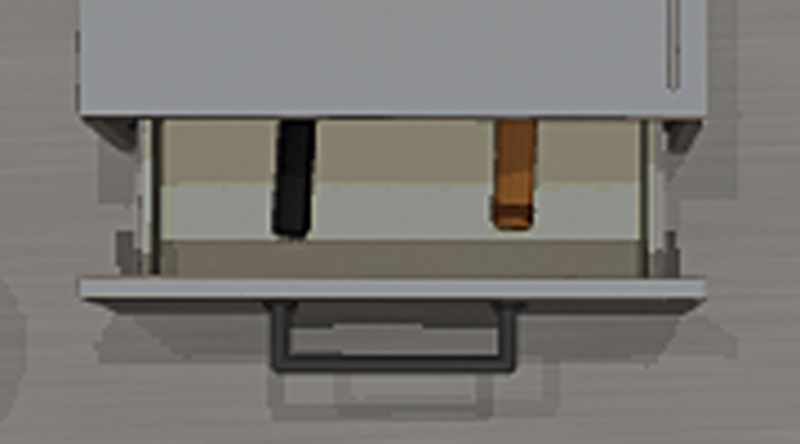

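```bash
python3 -m jog '145 0 0 0.1 0 0 0; 145 0.03 0.06 0.1 0 0 10; 145 0.28 0.6 0.08 0 0 64; 145 0.28 0.6 0.08 0 0 64; 145 0.28 0.6 0.08 0 0 64; 145 0.28 0.6 0.08 0 0 64; 145 0.28 0.6 0.08 0 0 64; 145 0.28 0.6 0.08 0 0 64; 145 0.28 0.6 0.08 0 0 64; 145 0.28 0.6 0.08 0 0 64'
```

```text
t: 2.7
eef_pos: [0.5185, -0.0813, 0.339]
ee_rot: [0.708, 0.706, -0.0, 0.001]
force: [0.8, -0.2, -0.5]
grip_width: 0.43
gripper_force: 0.0
```

The crop shows the front's edges level in the image (roof edge row 196, panel rows 233–237, bar row 251.5, columns 272–326), so housing yaw is about −1.5°, bar at about (0.574, 0.076).

```bash
python3 -m jog '145 0.05 0.15 -0.08 0 0 -1.5; 145 0.052 0.156 -0.11 0 0 -1.5; 145 0.052 0.156 -0.11 0 0 -1.5; 145 0.052 0.156 -0.11 0 0 -1.5;145 0.052 0.156 -0.11 0 0 -1.5'
python3 - <<'E'
from h import *
print(get_obs()["eef_pos"])
im=look("wrist","pics/w1.png")
for q in mark_of("wrist","drawer_handle"): print(q["p"],q["location"],at_z("wrist",q["location"],.12))
for q in mark_of("wrist","drawer_front"): print(q["p"],q["location"],at_z("wrist",q["location"],.148))
E
```

```text
t: 3.32
eef_pos: [0.5697, 0.0738, 0.2283]
ee_rot: [0.717, 0.697, -0.0, -0.0]
force: [0.3, 0.0, 0.1]
grip_width: 0.433
gripper_force: 0.0
[0.56970203 0.07375016 0.22829288]
0.77 [331.5, 236.6] [0.57832564 0.07812212 0.12      ]
0.74 [443.0, 255.9] [0.63253084 0.07469049 0.148     ]
```

View pics/w1.png

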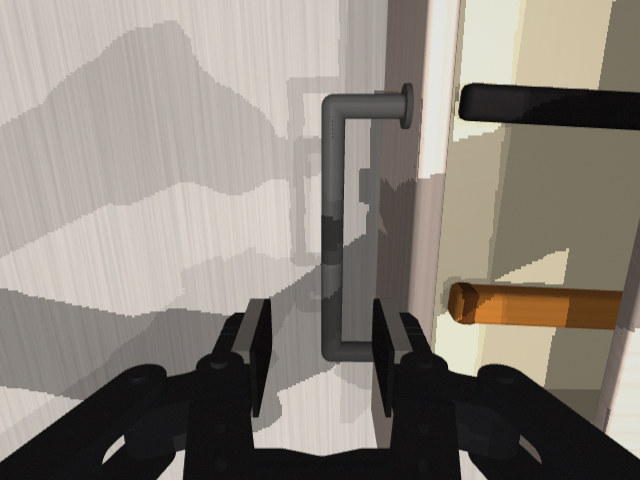

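The wrist view shows the bar vertical at column ~333 (rows 95–360), slightly right of the finger midline (321); so move +6 mm in x and descend.

```bash
python3 -m jog '145 0.006 0.002 0 0 0 0; 145 0.006 0.002 -0.05 0 0 0; 145 0.006 0.002 -0.08 0 0 0; 145 0.006 0.002 -0.102 0 0 0; 145 0.006 0.002 -0.102 0 0 0; 255 0.006 0.002 -0.102 0 0 0; 255 0.006 0.002 -0.102 0 0 0; 255 0.006 0.002 -0.102 0 0 0'
```

```text
t: 4.47
eef_pos: [0.5775, 0.0749, 0.128]
ee_rot: [0.718, 0.696, 0.001, 0.001]
force: [2.5, -0.7, 7.0]
grip_width: 0.116
gripper_force: 58.5
```

```bash
python3 -m jog '255 -0.02 0.0005 0 0 0 0; 255 -0.045 0.001 0 0 0 0; 255 -0.07 0.002 0 0 0 0; 255 -0.095 0.0025 0 0 0 0; 255 -0.115 0.003 0 0 0 0; 255 -0.13 0.0035 0 0 0 0; 255 -0.13 0.0035 0 0 0 0'; python3 -m jog '255 -0.004 0 0 0 0 0; 255 -0.008 0 0 0 0 0; 255 -0.008 0 0 0 0 0'
```

```text
t: 5.35
eef_pos: [0.4456, 0.0787, 0.1279]
ee_rot: [0.717, 0.697, -0.0, 0.001]
force: [-2.5, -0.9, 13.1]
grip_width: 0.116
gripper_force: 62.6
t: 5.72
eef_pos: [0.4393, 0.0789, 0.1279]
ee_rot: [0.717, 0.697, 0.001, 0.001]
force: [0.2, -1.1, 11.4]
grip_width: 0.118
gripper_force: 62.3
```

```bash
python3 -m jog '255 -0.004 0 0 0 0 0; 255 -0.008 0 0 0 0 0; 255 -0.008 0 0 0 0 0';  python3 -m jog '255 -0.004 0 0 0 0 0; 255 -0.004 0 0 0 0 0'; python3 - <<'E'
from h import *
o=get_obs();print(o["force"],o["eef_pos"])
E
```

```text
t: 6.1
eef_pos: [0.4356, 0.079, 0.128]
ee_rot: [0.718, 0.696, 0.005, 0.003]
force: [15.5, -1.5, -9.8]
grip_width: 0.115
gripper_force: 60.2
t: 6.35
eef_pos: [0.4355, 0.079, 0.1282]
ee_rot: [0.718, 0.696, 0.008, 0.004]
force: [28.7, -0.9, -28.7]
grip_width: 0.113
gripper_force: 58.8
[ 28.72125176  -0.9078372  -28.73598574] [0.43546139 0.07898445 0.12816524]
```

Drawer hits its stop at TCP x ≈ 0.4355 (force rises). Relax, open, rise and turn towards the paddle.

```bash
python3 -m jog '255 0.008 0 0 0 0 0; 145 0.008 0 0 0 0 0; 145 0.008 0 0 0 0 0; 145 0.008 0 0 0 0 0; 145 0.006 0 0.03 0 0 0; 145 0.006 0 0.08 0 0 0; 60 0.006 0 0.13 0 0 0; 60 0.05 -0.02 0.17 0 0 -15; 60 0.08 -0.04 0.17 0 0 -25; 60 0.09 -0.06 0.17 0 0 -35'; python3 -m jog '60 0.03 -0.01 0 0 0 -55; 60 0.03 -0.01 0 0 0 -55; 60 0.03 -0.01 0 0 0 -55; 60 0.03 -0.01 0 0 0 -55; 60 0.03 -0.01 0 0 0 -55;60 0.03 -0.01 0 0 0 -55; 60 0.03 -0.01 0 0 0 -55'
python3 - <<'E'
from h import *
o=get_obs();print(o["joint_pos"])
look("wrist","pics/w2.png")
for n in("wrist","top","scene"):
  if n!="wrist": capture(n)
  for t,z in(("drawer_handle",.12),("drawer_front",.148),("paddle",.047),("paddle_end",.047),("turner",.035)):
    for q in mark_of(n,t)[:2]: print(n,t,np.round(q["p"],2),np.round(q["location"],0),np.round(at_z(n,q["location"],z),3))
E
```

```text
t: 7.6
eef_pos: [0.5176, 0.0176, 0.297]
ee_rot: [0.884, 0.467, 0.001, 0.0]
force: [-1.4, 1.6, 0.9]
grip_width: 0.767
gripper_force: 0.0
t: 8.48
eef_pos: [0.5458, 0.0088, 0.2965]
ee_rot: [1.0, 0.011, -0.0, 0.0]
force: [-0.1, -0.1, 0.8]
grip_width: 0.765
gripper_force: 0.0
[ 0.48388681  0.30802286 -0.66741265  1.76270367  0.20789461  1.14254544
 -1.7959907 ]
wrist drawer_handle 0.9 [224. 341.] [0.447 0.083 0.12 ]
wrist drawer_front 0.95 [212. 300.] [0.495 0.083 0.148]
wrist paddle 0.98 [336.  91.] [ 0.634 -0.     0.047]
wrist paddle_end 0.57 [323. 208.] [0.537 0.008 0.047]
wrist turner 0.8 [162.  86.] [0.635 0.144 0.035]
top drawer_handle 0.87 [296. 298.] [0.451 0.087 0.12 ]
top drawer_handle 0.39 [328. 230.] [ 0.634 -0.006  0.12 ]
top drawer_front 0.71 [479. 285.] [ 0.474 -0.401  0.148]
top drawer_front 0.62 [294. 280.] [0.499 0.088 0.148]
top paddle 0.74 [327. 226.] [ 0.651 -0.003  0.047]
top turner 0.92 [278. 236.] [0.626 0.139 0.035]
scene drawer_handle 0.88 [363. 310.] [0.443 0.085 0.12 ]
scene drawer_front 0.81 [344. 294.] [0.494 0.081 0.148]
scene paddle 0.95 [308. 256.] [ 0.632 -0.003  0.047]
scene paddle_end 0.6 [340. 276.] [0.538 0.007 0.047]
scene turner 0.75 [280. 306.] [0.631 0.142 0.035]
```

View pics/w2.png

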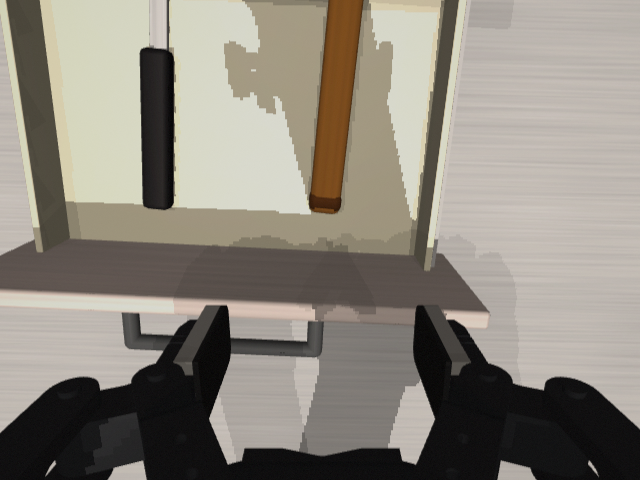

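The wrist view shows the paddle handle from (347,0) to its end at (325,210), the turner at (157,50–208), and the panel's top edge at rows ~290–310.

```bash
python3 - <<'E'
from h import *
a=at_z("wrist",(348,2),.059);b=at_z("wrist",(326,195),.059);print(a,b,np.degrees(np.arctan2(*(a-b)[1::-1])))
e=at_z("wrist",(325,205),.052);print('end',e, 'origin',e+.1*(a-b)/np.linalg.norm(a-b))
capture("wrist"); m=silhouettes("wrist","paddle")[0]["mask"]
ys,xs=np.nonzero(m); rows=np.arange(10,180,10)
p=np.array([at_z("wrist",(xs[ys==r].mean(),r),.055)[:2] for r in rows]); print(p[[0,-1]],np.degrees(np.arctan(np.polyfit(p[:,0],p[:,1],1)[0])))
E
```

```text
[ 0.69593605 -0.00706036  0.059     ] [0.55100381 0.00588897 0.059     ] -5.105677265544868
end [0.54082605 0.00644437 0.052     ] origin [ 0.64042927 -0.00245493  0.052     ]
[[ 0.69132684 -0.00445693]
 [ 0.57134656  0.00465308]] -4.1584882382123105
```

```bash
python3 -m jog '60 0.06 -0.006 0 0 0 -5.8; 60 0.088 -0.0095 -0.05 0 0 -5.8; 60 0.088 -0.0095 -0.1 0 0 -5.8; 60 0.088 -0.0095 -0.15 0 0 -5.8; 60 0.088 -0.0095 -0.19 0 0 -5.8; 60 0.088 -0.0095 -0.22 0 0 -5.8; 60 0.088 -0.0095 -0.23 0 0 -5.8;60 0.088 -0.0095 -0.2345 0 0 -5.8; 60 0.088 -0.0095 -0.2345 0 0 -5.8'; python3 -m jog '150 0 0 0 0 0 0; 255 0 0 0 0 0 0; 255 0 0 0 0 0 0; 255 0 0 0 0 0 0'
```

```text
t: 10.6
eef_pos: [0.6347, -0.0006, 0.0632]
ee_rot: [0.999, -0.041, 0.001, -0.0]
force: [-0.6, 0.5, -0.6]
grip_width: 0.765
gripper_force: 0.0
t: 11.1
eef_pos: [0.6347, -0.0008, 0.0632]
ee_rot: [0.999, -0.041, 0.001, 0.0]
force: [-0.9, -0.0, 5.9]
grip_width: 0.287
gripper_force: 60.4
```

```bash
cat > plan.py <<'E'
import numpy as np
x0=.214-.3
W=[(.214,.039,0),(.212,.046,0),(.205,.049,5),(.20,.049,10),(.195,.050,15),(.17,.056,17),(.13,.064,19),(.09,.074,21),(.05,.085,24),(.01,.097,27),(-.03,.112,30),(-.04,.15,30),(-.04,.21,30),(-.04,.25,30)]
def geo(w):
    x,z,t=w; t=np.radians(t); u=np.array([np.cos(t),-np.sin(t)]); n=np.array([np.sin(t),np.cos(t)])
    tip=np.array([x,z]); o=tip-.3*u+.008*n
    s=np.linspace(-.1,.3,801); bot=o+s[:,None]*u-.012*n
    top=o+s[:,None]*u+np.where(s<.175,.012,-.004)[:,None]*n
    roof=np.array([[0,.143],[0,.155]]); a=min(np.min(np.hypot(*(top-r).T)) for r in roof)
    i=top[:,0]>0; under=.143-top[i,1].max() if i.any() else 9
    pan=[np.interp(p,bot[:,0],bot[:,1],left=9)-.148 for p in(-.235,-.249)]
    tcp=o+.016*n; return tcp,o-.1*u,under,min(pan),bot[:,1].min()-.035,a
t0=geo(W[0])[0]
for a,b in zip(W,W[1:]):
    f=np.linspace(0,1,9)[1:]
    G=[geo(np.array(a)+(np.array(b)-a)*q) for q in f]; g=G[-1]; d=g[0]-t0; y=np.radians(4.5); th=b[2]
    print(b,'shift %.3f %.4f %.3f'%(d[0]*np.cos(y),-d[0]*np.sin(y),d[1]),'rot %.1f %.1f'%(th*np.sin(y),th*np.cos(y)),'endz %.3f'%g[1][1],'under %.3f pan %.3f floor %.3f roofdist %.3f'%tuple(min(q[k] for q in G) for k in(2,3,4,5)))
E
python3 plan.py
```

```text
(0.212, 0.046, 0) shift -0.002 0.0002 0.007 rot 0.0 0.0 endz 0.054 under 0.077 pan 8.852 floor 0.001 roofdist 0.077
(0.205, 0.049, 5) shift -0.006 0.0005 0.036 rot 0.4 5.0 endz 0.092 under 0.056 pan 8.852 floor 0.007 roofdist 0.056
(0.2, 0.049, 10) shift -0.005 0.0004 0.062 rot 0.8 10.0 endz 0.126 under 0.038 pan 8.852 floor 0.010 roofdist 0.038
(0.195, 0.05, 15) shift -0.003 0.0002 0.088 rot 1.2 15.0 endz 0.161 under 0.020 pan 8.852 floor 0.010 roofdist 0.019
(0.17, 0.056, 17) shift -0.024 0.0019 0.104 rot 1.3 16.9 endz 0.181 under 0.014 pan 8.852 floor 0.012 roofdist 0.013
(0.13, 0.064, 19) shift -0.060 0.0047 0.121 rot 1.5 18.9 endz 0.202 under 0.013 pan 0.034 floor 0.018 roofdist 0.012
(0.09, 0.074, 21) shift -0.095 0.0075 0.141 rot 1.6 20.9 endz 0.225 under 0.013 pan 0.039 floor 0.026 roofdist 0.012
(0.05, 0.085, 24) shift -0.128 0.0101 0.166 rot 1.9 23.9 endz 0.255 under 0.030 pan 0.048 floor 0.037 roofdist 0.025
(0.01, 0.097, 27) shift -0.160 0.0126 0.192 rot 2.1 26.9 endz 0.286 under 0.032 pan 0.061 floor 0.048 roofdist 0.029
(-0.03, 0.112, 30) shift -0.191 0.0150 0.220 rot 2.4 29.9 endz 0.319 under 0.037 pan 0.071 floor 0.060 roofdist 0.033
(-0.04, 0.15, 30) shift -0.201 0.0158 0.258 rot 2.4 29.9 endz 0.357 under 9.000 pan 0.082 floor 0.078 roofdist 0.034
(-0.04, 0.21, 30) shift -0.201 0.0158 0.318 rot 2.4 29.9 endz 0.417 under 9.000 pan 0.117 floor 0.119 roofdist 0.038
(-0.04, 0.25, 30) shift -0.201 0.0158 0.358 rot 2.4 29.9 endz 0.457 under 9.000 pan 0.175 floor 0.177 roofdist 0.074
```

```bash
python3 -m jog '255 -0.002 0 0.007 0 0 0; 255 -0.004 0 0.021 0.2 2.5 0; 255 -0.006 0.0005 0.036 0.4 5 0; 255 -0.006 0.0005 0.049 0.6 7.5 0; 255 -0.005 0.0005 0.062 0.8 10 0; 255 -0.005 0.0005 0.062 0.8 10 0; 255 -0.005 0.0005 0.062 0.8 10 0'
python3 - <<'E'
from h import *
o=get_obs(); print(o["force"],o["wrist_torque"])
look("scene","pics/s2.png")
for q in mark_of("scene","paddle_end")[:2]+mark_of("scene","drawer_front")[:1]: print(q["p"],q["location"],at_z("scene",q["location"],.126))
E
```

```text
t: 11.98
eef_pos: [0.6281, -0.0003, 0.1233]
ee_rot: [0.995, -0.041, -0.088, -0.003]
force: [-0.3, 0.2, -1.2]
grip_width: 0.288
gripper_force: 59.4
[-0.29858896  0.15799562 -1.1826888 ] [-0.03979649 -0.09659275 -0.02282665]
0.63 [343.6, 267.3] [0.52772084 0.01502585 0.126     ]
0.65 [344.6, 293.8] [0.49629181 0.07247139 0.126     ]
```

View pics/s2.png

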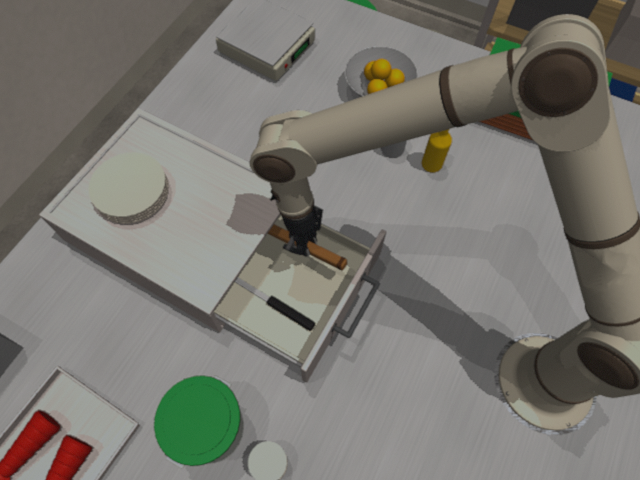

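The scene view shows the paddle gripped in the tray with its handle end lifted (345,265), the turner still lying at (290,312), and the drawer open; wrist force is just the paddle's weight.

```bash
python3 -m jog '255 0.001 0 0.013 0.2 2.5 0; 255 0.002 0 0.026 0.4 5 0; 255 -0.009 0.0005 0.034 0.5 6 0; 255 -0.019 0.0015 0.042 0.5 7 0; 255 -0.037 0.003 0.05 0.6 8 0; 255 -0.055 0.004 0.059 0.7 9 0; 255 -0.055 0.004 0.059 0.7 9 0'
python3 - <<'E'
from h import *
o=get_obs(); print(o["force"],o["wrist_torque"],o["joint_pos"])
E
```

```text
t: 13.0
eef_pos: [0.5728, 0.0038, 0.1842]
ee_rot: [0.985, -0.04, -0.165, -0.006]
force: [0.5, 0.5, -0.5]
grip_width: 0.295
gripper_force: 59.4
[ 0.45835933  0.46453007 -0.47231541] [-0.05532557 -0.29353321 -0.04667647] [ 0.35245898  0.68143601 -0.57517438  1.53393748  0.27549256  1.35689609
 -1.9304155 ]
```

```bash
python3 - <<'E'
from h import *
o=get_obs(); T=np.array(o["eef_pos"]); Rm=R.from_quat(o["ee_rot"]).as_matrix()
e=T+Rm@np.array([-.1,0,.016]); tip=T+Rm@np.array([.3,0,.024]); print('pred end',e,'tip',tip)
a=look("scene","pics/s3.png"); r=[]
for n in("scene","top"):
    if n=="top": capture(n)
    for q in mark_of(n,"paddle_end")[:1]: print(n,q["p"],q["location"],at_z(n,q["location"],e[2])); r.append(ray(n,q["location"]))
if len(r)==2:
    A=np.stack([r[0][1],-r[1][1]],1); s=np.linalg.lstsq(A,r[1][0]-r[0][0],rcond=None)[0]; print(r[0][0]+s[0]*r[0][1],r[1][0]+s[1]*r[1][1])
cv2.imwrite("pics/s3c.png",cv2.resize(a[180:380,200:400],(600,600),interpolation=cv2.INTER_CUBIC)[:,:,::-1])
o=get_obs(); print(o["force"],o["wrist_torque"],o["t"])
E
```

```text
pred end [0.47342198 0.01192003 0.20166833] tip [ 0.84767488 -0.01880011  0.06362833]
scene 0.64 [369.8, 264.0] [0.46969924 0.01234817 0.20166833]
top 0.63 [321.1, 290.8] [0.47059607 0.01718364 0.20166833]
[0.46872997 0.01645956 0.2109116 ] [0.47090289 0.01712575 0.21084314]
[ 0.58058286 -0.93280965 -1.39077022] [-0.06606419 -0.29071897  0.01346948] 13.2
```

View pics/s3c.png

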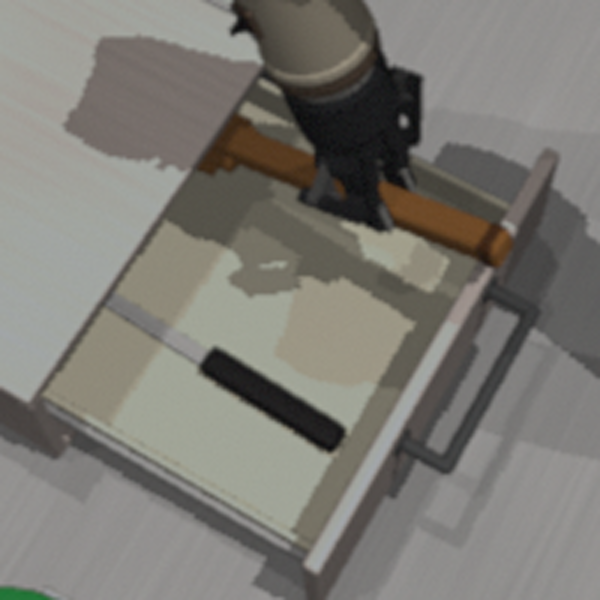

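The crop shows the handle end over the panel (500,245) with the blade shoulder still at the roof edge (225,150), clear of both, and the turner in place.

```bash
python3 -m jog '255 -0.017 0.0015 0.01 0.1 1 0; 255 -0.035 0.003 0.02 0.2 2 0; 255 -0.052 0.004 0.033 0.3 3.5 0; 255 -0.068 0.0055 0.045 0.4 5 0; 255 -0.084 0.007 0.058 0.5 6.5 0; 255 -0.1 0.008 0.071 0.6 8 0; 255 -0.116 0.009 0.085 0.7 9.5 0; 255 -0.131 0.01 0.099 0.9 11 0; 255 -0.141 0.011 0.105 0.9 11 0; 255 -0.141 0.011 0.105 0.9 11 0'
python3 - <<'E'
from h import *
o=get_obs(); T=np.array(o["eef_pos"]); Rm=R.from_quat(o["ee_rot"]).as_matrix()
print('pred end',T+Rm@[-.1,0,.016],'tip',T+Rm@[.3,0,.024],o["force"],o["joint_pos"])
look("scene","pics/s4.png")
E
```

```text
t: 14.45
eef_pos: [0.4326, 0.0148, 0.2886]
ee_rot: [0.965, -0.039, -0.259, -0.01]
force: [-0.1, -0.2, -1.2]
grip_width: 0.294
gripper_force: 59.4
pred end [0.33829142 0.02258874 0.32480931] tip [ 0.67942491 -0.0055349   0.11768374] [-0.09610098 -0.2190974  -1.23964893] [ 0.43525509  0.4626542  -0.6388576   1.6910177   0.12056081  1.58270422
 -1.9043363 ]
```

View pics/s4.png

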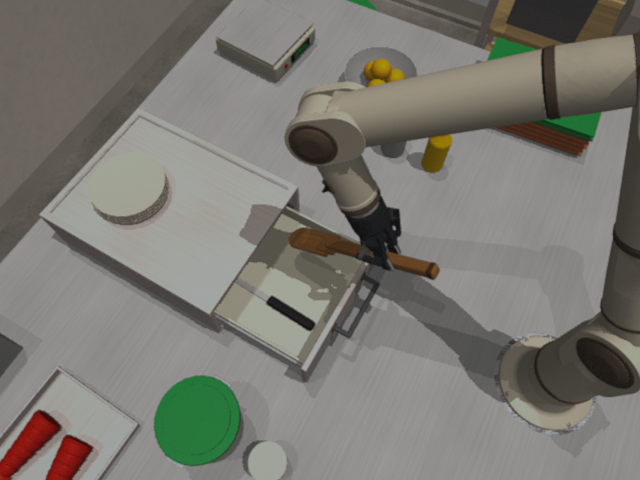

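The whole paddle, including the tip at (293,240), is clear of the roof edge and above the open drawer; now lift straight up.

```bash
python3 -m jog '255 0 0 0.03 0 0 0; 255 0 0 0.065 0 0 0; 255 0 0 0.1 0 0 0; 255 0 0 0.13 0 0 0; 255 0 0 0.15 0 0 0; 255 0 0 0.15 0 0 0; 255 0 0 0.15 0 0 0; 255 0 0 0.15 0 0 0; 255 0 0 0.15 0 0 0'
python3 - <<'E'
from h import *
o=get_obs(); T=np.array(o["eef_pos"]); Rm=R.from_quat(o["ee_rot"]).as_matrix()
tip=T+Rm@[.3,0,.024]; print('pred end',T+Rm@[-.1,0,.016],'tip',tip,o["force"],np.abs(o["qvel"]).max())
look("scene","pics/s5.png"); m=silhouettes("scene","paddle")[0]["mask"]; ys,xs=np.nonzero(m); i=xs.argmin(); print(xs[i],ys[i])
K,e,Rc,_=cam("scene"); v=Rc.T@(tip-e); print('pred tip px',K[0,2]-K[0,0]*v[0]/v[2],K[1,2]+K[1,1]*v[1]/v[2])
for t,z in(("drawer_front",.148),("turner",.035)):
    for q in mark_of("scene",t)[:1]: print(t,q["p"],at_z("scene",q["location"],z))
E
```

```text
t: 15.62
eef_pos: [0.4327, 0.0146, 0.4374]
ee_rot: [0.965, -0.04, -0.26, -0.01]
force: [-1.0, -0.2, -1.1]
grip_width: 0.294
gripper_force: 59.4
pred end [0.33854339 0.02239097 0.47385622] tip [ 0.67915681 -0.00568964  0.2658707 ] [-0.96320587 -0.19731606 -1.08357843] 0.0050640717505723585
286 206
pred tip px 288.5501920518332 203.4074989191033
drawer_front 0.66 [0.49087888 0.08184494 0.148     ]
turner 0.69 [0.63837853 0.14355612 0.035     ]
```

View pics/s5.png

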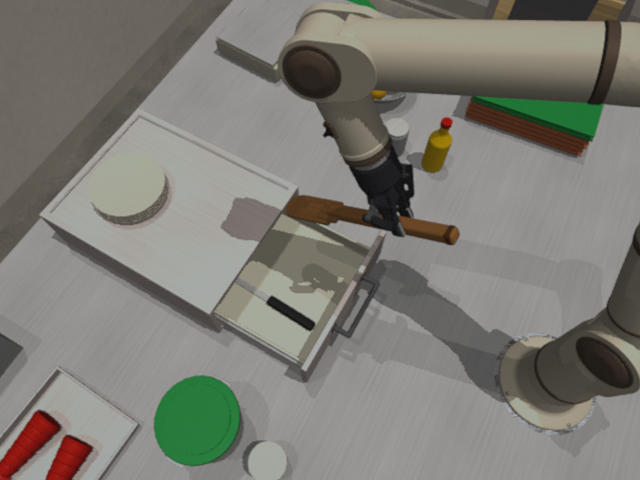

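The paddle is held in the air, its tip at (287,205) where predicted (about 0.26 m up). The drawer is open, the turner is in it and the bystanders are in place.

```bash
python3 -c "from rig import hand_in; print(hand_in())"
```

```text
the job is handed in; nothing more can be done
None
```

I handed the job in at about 16 s: the drawer is open, the paddle was drawn out at a slant and is held still with both ends over 0.25 m up, and the turner and other things are left in place. `hand_in()` gave no verdict, so a pass isn't confirmed.

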